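# Clamp the round bentwood box in its glue vise

### The job

One of the two blue vises holds a round wooden box whose seam has just been glued. Turn that vise's crank clockwise, seen from above, until its cork pad presses the box firmly against the fixed jaw, then let go of the crank with the box still standing upright in the vise. Leave the empty vise alone.

Things in the scene. Friction and masses are not known exactly. Their poses are not given: they have to be found in the camera images.
- crank: Steel crank on the loaded blue vise; origin on its upright axis at z = 0 (bench top), x axis towards the knob. Red upright knob 60 mm out: 22 mm dia., 104 to 148 mm above the bench, spins freely on its pin, so the hand need not turn. Clockwise from above moves jaw and pad 12 mm per rad towards the box. Needs 5 N at the knob, stays where left. Rest of vise and box: below 105 mm
- pad: Cork-faced pad of that vise's moving jaw, 90 mm wide, 45 mm tall. Origin: centre of its face, 60 mm above the bench; x axis points towards box and fixed jaw (closing direction). Fixed jaw's face: 190 mm from the crank's axis along this x. Once it meets the box the pad gives up to 6 mm on springs (3.5 N per mm); about half of that is firm
- box: Round light wooden box with lid, 70 mm dia., 55 mm tall, 0.1 to 0.2 kg, standing loose on the vise's bed (30 mm above the bench) between pad and fixed jaw, up to 8 mm short of the fixed jaw; the pad pushes it home. Origin: centre of its underside, z up
- spare_knob (a point): Centre of the red crank knob of the other, empty vise (same make), 126 mm above the bench; not to be moved
There are look-alikes about, which are no part of the job. Leave any green or grey look-alike of the box alone.

How it is judged:
At the end, for the whole second after the job is handed in: The pad presses on the box with more than 4 N (springs pushed in a little over 1 mm), with the box against the fixed jaw, upright within 10 degrees, on the vise's bed within 10 mm in height and at rest; crank released and still (contact force between pad and box above 4 N and x of box in the frame of pad below 0.039 m and angle between box's own z axis and vertical below 0.17 rad and height (world z) of box between 0.022 and 0.04 m and linear speed of box below 0.02 m/s and angular speed of crank below 0.1 rad/s); the robot touches nothing.
It fails at once if the empty vise's crank knob was moved by more than 15 mm (distance of spare_knob from where it was at the start of the episode above 0.015 m).
It also fails if it takes over 37 s, if anything falls off the work surface, if the arm or the gripper's body presses on something with over 40 N, if the wrist force passes 120 N, or if a joint passes its speed limit or range.

### The arm

A 6-joint arm with a two-finger parallel gripper is mounted at the origin on the work surface. World frame = base frame: x ahead of the robot, y to its left, z up, the work surface at z = 0. Lengths are in m, angles in rad, forces in N, time in s.
With the tool pointing down it reaches from about 0.25 to 0.8 m from the base axis. Payload 3.9 kg.
Tool frame: the origin (TCP) lies midway between the tips of the shut fingers; the grasp point (between the pads) lies 19 mm behind it; z points along the fingers, y is the line along which they close (so a half turn about z gives the same grasp; the last joint's range is limited). The gripper opens to 85 mm and grips with 20 to 120 N. Pads are 22 mm wide; open, the fingers measure 114 mm over their backs; the gripper's body (76 mm by 85 mm) begins 54 mm behind the grasp point. The pads swing forward as they close: fully open they stand 13 mm farther back than shut.
Start: joints at [-1.108, 0.26, -0.138, 1.173, 0, 1.571], TCP at [0.234, -0.47, 0.231] pointing down, gripper open.
Joint ranges: [-2.78, 2.78], [-0.83, 1.72], [-1.28, 1.37], [-1.9, 2.12], [-1.57, 1.48], [-3.14, 3.14]. Speed limits (rad/s): [2.57, 2.57, 3.14, 3.14, 3.14, 3.14].

### API

Orientations are given as a unit quaternion [x, y, z, w].
In Python, from bench import read_state, capture, job_done gives the robot as it stands.
- The arm moves only by the shell command python3 -m pendant 'ROWS' [FORCE]. ROWS is JSON, a list of rows, each a list of 7 numbers: the shift along the tool's x, y, z in cm, then the turn, a rotation vector about the tool's x, y, z in rad, then the closure, from 0 (fully open) to 1 (shut). A call has 1 to 12 rows; each row shifts and turns the commanded pose from where the row before left it, along the tool's axes as they then stand; what a row does not reach is not made up. A row lasts 1/12 s, in which the tool goes at most 41.7 mm and 7.16 degrees, less where a joint would pass 70% of its speed; a pose out of reach is approached as far as the arm can. A call with a gripper value outside its range is refused whole. The fingers move at their own pace and stop on an object; FORCE is the grip in N (left out, the last holds). Time passes only in rows, so rows that do not move let the fingers close. It gives the time, the measured TCP pose, the force, the opening and the grip force at its end, in the units of the state.
- read_state(): the state, without advancing time (a new reading comes with each control period).
- capture(name): name is "scene" or "side" or "wrist"; returns a dict with "frame" (384x512x3 uint8, blue, green, red), "fov_y" (degrees; the focal length in pixels is half the picture's height over the tangent of half this angle, whatever the lens; pixels are square), "cx", "cy" (the principal point, pixels), "cam_to_world" (4x4, takes a point from camera to world coordinates); the wrist camera has in their place "tool_from_camera" (4x4, takes a point from camera to tool coordinates, whose origin is the TCP and whose axes are the flange's). Camera axes: x right, y up, looking along -z (the intrinsics and any distortion apply to the point x, -y, -z); pixel columns grow to the right and rows downward; lengths in m; the calibration is good to about 2 mm. The wrist camera is an equidistant fisheye: a pixel r from the principal point sees the ray r / f radians off the axis. A picture is of the moment at which its call begins: read the wrist's pose just before it. There is no depth.
- job_done(): hands the job in; it is judged then, once.
The state is a dict: "clock": time; "joint_pos": joint angles; "qd": joint speeds; "joint_torque": joint torques, N m; "tcp_pos": TCP position; "orientation": TCP orientation; "force": force on the tool from outside, world axes, zero at the start; "wrist_torque": the same for the moment, N m; "grip_width": opening from 0.0 (shut) to 1.0 (fully open); "gripper_force": force on a finger pad.
Only numpy, scipy, OpenCV 4.12 (cv2) and the standard library are available. Lean on these libraries where they do the work, as an engineer would, in place of code of your own. Each camera call takes 0.05 s, during which the arm holds its last target. There are 200 camera calls.

## Working session

There is one attempt and no reset: what is moved stays moved. The work goes in short steps, Python scripts to look and compute and a shell command to move; the robot and the scene stay as the last step left them, time stands still between calls to the robot, and variables do not carry over. Pictures are saved under pics/ and viewed, at most 10 in all, crops included, and the job is handed in when it is done.

```bash
mkdir -p pics; ls
cat > h.py <<'E'
import numpy as np, cv2
from bench import read_state, capture
def ray(c,u,v):
    f=192/np.tan(np.radians(c["fov_y"])/2)
    d=np.array([(u-c["cx"])/f,-(v-c["cy"])/f,-1.]); M=np.array(c["cam_to_world"])
    return M[:3,3],M[:3,:3]@d
def onz(c,u,v,z):
    o,d=ray(c,u,v); return o+d*(z-o[2])/d[2]
def proj(c,p):
    f=192/np.tan(np.radians(c["fov_y"])/2); M=np.linalg.inv(np.array(c["cam_to_world"]))
    q=M[:3,:3]@p+M[:3,3]; return c["cx"]+f*q[0]/-q[2], c["cy"]-f*q[1]/-q[2]
def blobs(c,hs,smin=120,vmin=60,amin=15):
    hsv=cv2.cvtColor(c["frame"],cv2.COLOR_BGR2HSV); H=hsv[...,0]
    m=np.zeros(H.shape,np.uint8)
    for a,b in hs: m|=((H>=a)&(H<=b)&(hsv[...,1]>smin)&(hsv[...,2]>vmin)).astype(np.uint8)
    n,l,s,ce=cv2.connectedComponentsWithStats(m)
    return [(ce[i].round(1).tolist(),s[i].tolist()) for i in range(1,n) if s[i][4]>=amin]
RED=[(0,8),(172,180)]
E
python3 - <<'E'
from h import *
a=capture("scene");b=capture("side")
cv2.imwrite("pics/a.png",a["frame"]);cv2.imwrite("pics/b.png",b["frame"])
for n,c in(("scene",a),("side",b)):
    print(n,{k:v for k,v in c.items() if k not in("frame","cam_to_world")},np.array(c["cam_to_world"]).round(3).tolist())
    for x in blobs(c,RED): print(x, onz(c,*x[0],.126).round(3))
print(read_state())
E
```

```text
pics
scene {'fov_y': 49.95416318207176, 'cx': 248.73068102378474, 'cy': 196.67361317253787} [[0.449, -0.548, 0.706, 1.316], [0.894, 0.272, -0.357, -0.388], [0.003, 0.791, 0.612, 0.712], [0.0, 0.0, 0.0, 1.0]]
([317.5, 145.0], [314, 137, 8, 17, 114]) [0.516 0.229 0.126]
([192.7, 181.4], [188, 172, 10, 20, 148]) [ 0.525 -0.142  0.126]
side {'fov_y': 53.15336291204605, 'cx': 259.64893496888516, 'cy': 188.66696554408753} [[0.793, 0.461, -0.398, 0.309], [-0.609, 0.596, -0.524, -0.456], [-0.004, 0.658, 0.753, 0.684], [0.0, 0.0, 0.0, 1.0]]
([224.5, 42.0], [220, 39, 10, 7, 22]) [0.867 0.442 0.126]
([325.9, 45.6], [323, 42, 8, 7, 16]) [1.084 0.247 0.126]
([292.7, 66.6], [290, 64, 6, 7, 18]) [0.938 0.222 0.126]
([314.4, 75.7], [312, 73, 5, 7, 15]) [0.954 0.154 0.126]
([394.2, 86.3], [387, 81, 14, 12, 33]) [ 1.079 -0.004  0.126]
([416.4, 98.5], [413, 95, 8, 8, 21]) [ 1.081 -0.07   0.126]
([149.0, 127.6], [143, 118, 13, 21, 180]) [0.518 0.229 0.126]
([409.2, 130.4], [405, 127, 9, 8, 18]) [ 0.971 -0.135  0.126]
([392.6, 134.5], [391, 130, 4, 8, 16]) [ 0.931 -0.121  0.126]
([387.2, 138.9], [384, 13
[... 362 characters left out ...]
': 0.1, 'joint_pos': array([-1.10800377e+00,  2.60610567e-01, -1.39222582e-01,  1.17270461e+00,
       -2.31418610e-05,  1.57078814e+00]), 'qd': array([ 0.00072465, -0.00277179,  0.00264084,  0.00155246, -0.00068245,
       -0.00023   ]), 'joint_torque': array([-2.40417648e-04, -4.06507838e+01,  2.54527867e+01,  1.01039879e-02,
       -2.39261347e-06, -6.45032230e-06]), 'tcp_pos': array([ 0.23410892, -0.46923704,  0.23055882]), 'orientation': array([ 9.73345816e-01,  2.29340718e-01, -2.10945852e-04, -8.44854248e-04]), 'force': array([-0.38290797,  0.46114692,  0.08268435]), 'wrist_torque': array([-0.00783119,  0.04147363,  0.02036957]), 'gripper_force': 0.0, 'grip_width': 0.9997175165580735}
```

View pics/a.png

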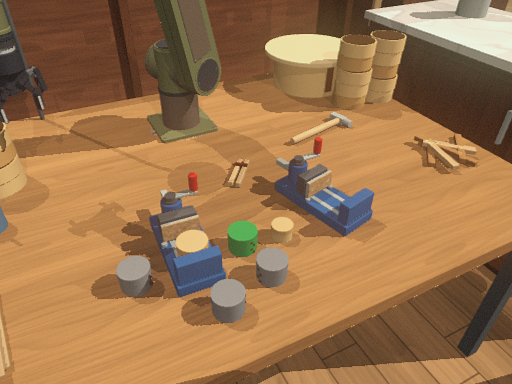

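View pics/b.png

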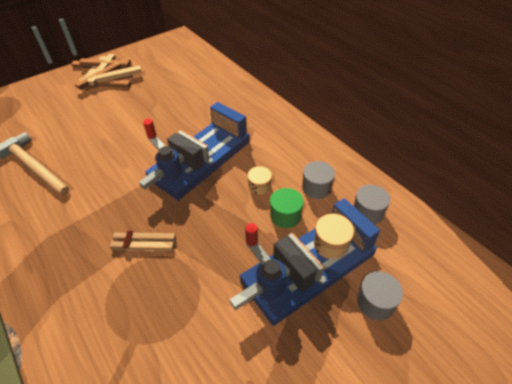

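Candidates: the vise with its knob at scene (193,181) / side (251,234) has the pale wooden box at scene (192,242) / side (334,232) in its jaws. The vise with its knob at scene (317,145) / side (149,127) is empty, so it is the spare. The first one fits the description; I'll confirm it in an enlarged crop. The green tin, the grey tins and the small wooden disc stand outside both vises.

Run:
```python
from h import *
a=capture("scene");b=capture("side")
A=cv2.resize(a["frame"][165:295,130:260],(520,520)[:2],interpolation=3)[:, :]
B=cv2.resize(b["frame"][190:330,220:390],None,fx=3.5,fy=3.5,interpolation=3)
A=cv2.resize(a["frame"][160:300,140:240],None,fx=4,fy=4,interpolation=3)
h=490; im=np.zeros((560,800,3),np.uint8)
B=cv2.resize(b["frame"][190:330,225:385],None,fx=2.5,fy=2.5,interpolation=3)
im[:560,:400]=A; im[:350,400:]=B
cv2.imwrite("pics/c.png",im)
for n,c in(("scene",a),("side",b)):
    for x in blobs(c,[(14,30)],60,150,200):
        if x[1][4]<3000:print(n,x,onz(c,*x[0],.085).round(3))
```

```text
scene ([357.7, 374.9], [330, 365, 58, 19, 828]) [ 1.086 -0.076  0.085]
scene ([309.3, 376.7], [282, 369, 55, 15, 657]) [ 1.054 -0.147  0.085]
side ([105.7, 69.3], [78, 53, 64, 30, 633]) [0.554 0.588 0.085]
side ([127.7, 119.3], [105, 91, 51, 64, 426]) [0.507 0.34  0.085]
side ([281.9, 167.4], [251, 139, 56, 67, 537]) [ 0.702 -0.02   0.085]
side ([38.0, 167.5], [9, 143, 58, 49, 714]) [0.28  0.306 0.085]
side ([259.2, 174.6], [246, 165, 27, 20, 415]) [ 0.649 -0.007  0.085]
side ([334.1, 228.8], [314, 213, 41, 33, 1010]) [ 0.676 -0.206  0.085]
side ([152.7, 235.1], [132, 231, 43, 8, 275]) [ 0.396 -0.008  0.085]
side ([151.1, 244.4], [129, 241, 44, 8, 311]) [ 0.385 -0.025  0.085]
```

View pics/c.png

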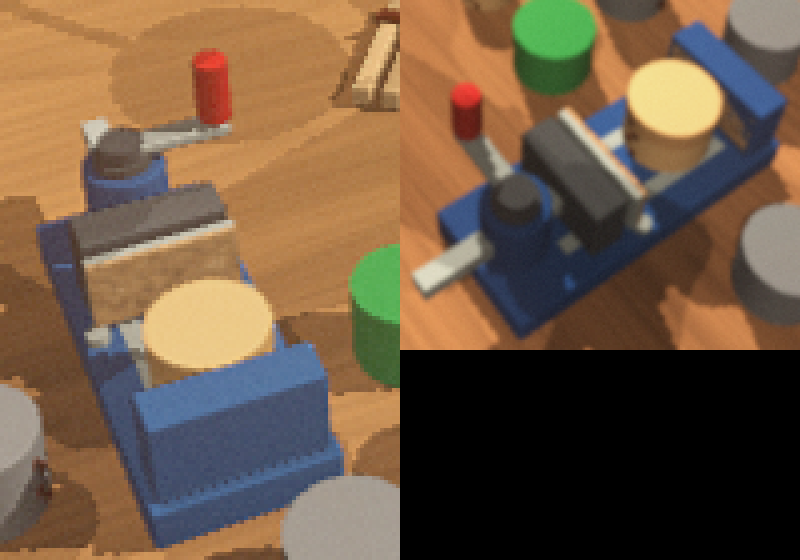

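The crop confirms it: the wooden box stands between the cork pad and the fixed jaw of the vise whose knob is at scene (193,181). The hub cap is at about scene (171,194) / side (272,268).

Run:
```python
from h import *
a=capture("scene");b=capture("side")
def tri(p,q):
    (o1,d1),(o2,d2)=ray(a,*p),ray(b,*q); d1/=np.linalg.norm(d1);d2/=np.linalg.norm(d2)
    t=np.linalg.lstsq(np.c_[d1,-d2],o2-o1,rcond=None)[0]; x,y=o1+t[0]*d1,o2+t[1]*d2
    return (x+y)/2,np.linalg.norm(x-y)
A=lambda u,v:(140+u/4,160+v/4); B=lambda u,v:(225+(u-400)/2.5,190+v/2.5)
k,e=tri((192.7,181.4),(251.2,233.8));print("knob",k.round(4),e)
h,e=tri(A(123,137),B(519,193));print("hub",h.round(4),e)
x,e=tri(A(208,325),B(674,97));print("boxtop",x.round(4),e)
l=tri(A(85,262),B(643,196))[0];r=tri(A(237,223),B(568,113))[0];print("padtop",l.round(4),r.round(4))
jl=tri(A(140,403),B(781,95))[0]; print('jaw', jl.round(4))
print("r",np.linalg.norm((k-h)[:2]),"knob ang",np.degrees(np.arctan2(*(k-h)[1::-1])),"close ang hub->box",np.degrees(np.arctan2(*(x-h)[1::-1])))
v=(l-r)[:2];v/=np.linalg.norm(v);print("normal ang",np.degrees(np.arctan2(v[0],-v[1])),np.degrees(np.arctan2(-v[0],v[1])))
n=(x-h)[:2];D=np.linalg.norm(n);n/=D;print("D box",D,"pad face",((l+r)/2-h)[:2]@n)
```

```text
knob [ 0.5278 -0.1429  0.1279] 0.0002314480830401662
hub [ 0.5251 -0.2032  0.1048] 0.007187585639480192
boxtop [ 0.6781 -0.205   0.083 ] 0.0012012112308039586
padtop [ 0.6001 -0.2513  0.0842] [ 0.6055 -0.1628  0.0821]
jaw [ 0.7321 -0.2596  0.0991]
r 0.060368755144112045 knob ang 87.43466197840652 close ang hub->box -0.6776643143308823
normal ang -3.499294506336892 176.5007054936631
D box 0.15296489350670864 pad face 0.07771166872195025
```

```bash
python3 -m pendant '[[0,0,0,0,0,0.116,0],[0,0,0,0,0,0.116,0],[0,0,0,0,0,0.116,0],[0,0,0,0,0,0.116,0],[0,0,0,0,0,0,0]]'; python3 -m pendant '[[2.45,-2.7,0,0,0,0,0],[2.45,-2.7,0,0,0,0,0],[2.45,-2.7,0,0,0,0,0],[2.45,-2.7,0,0,0,0,0],[2.45,-2.7,0,0,0,0,0],[2.45,-2.7,0,0,0,0,0],[2.45,-2.7,0,0,0,0,0],[2.45,-2.7,0,0,0,0,0],[2.45,-2.7,0,0,0,0,0],[2.45,-2.7,0,0,0,0,0],[2.45,-2.7,0,0,0,0,0],[2.45,-2.7,0,0,0,0,0]]'; python3 -m pendant '[[0,0,0,0,0,0,0],[0,0,0,0,0,0,0]]'
python3 - <<'E'
from h import *
s=read_state();c=capture("wrist");cv2.imwrite("pics/w1.png",c["frame"])
print(s["tcp_pos"],s["orientation"],c["fov_y"],c["cx"],c["cy"],np.array(c["tool_from_camera"]).round(3).tolist())
from scipy.spatial.transform import Rotation as R
f=192/np.tan(np.radians(c["fov_y"])/2);T=np.array(c["tool_from_camera"]);Rw=R.from_quat(s["orientation"]).as_matrix()
for p,st in blobs(c,RED,120,60,60):
    u,v=p[0]-c["cx"],p[1]-c["cy"];r=np.hypot(u,v);th=r/f
    d=np.array([np.sin(th)*u/r,-np.sin(th)*v/r,-np.cos(th)])
    o=s["tcp_pos"]+Rw@T[:3,3];d=Rw@T[:3,:3]@d
    print(p,st,[(o+d*(z-o[2])/d[2]).round(4).tolist() for z in(.126,.148)])
E
```

```text
clock: 0.72
tcp_pos: [0.2343, -0.4697, 0.2312]
orientation: [1.0, -0.002, -0.0, -0.0]
force: [0.8, 0.1, 0.1]
grip_width: 1.0
gripper_force: 0.0
clock: 1.72
tcp_pos: [0.5298, -0.1445, 0.2314]
orientation: [1.0, 0.001, 0.0, 0.0]
force: [0.5, -0.4, -0.3]
grip_width: 1.002
gripper_force: 0.0
clock: 1.88
tcp_pos: [0.5298, -0.1447, 0.2309]
orientation: [1.0, 0.002, -0.0, 0.0]
force: [-0.4, 0.3, -0.2]
grip_width: 0.999
gripper_force: 0.0
[ 0.52976725 -0.14465747  0.23094728] [ 9.99996924e-01  2.47237569e-03 -1.82515979e-04  8.33481828e-05] 65.70646984690485 257.5115057714089 192.5087810969827 [[-0.001, 0.956, 0.293, 0.075], [1.0, 0.001, 0.0, -0.0], [0.0, 0.293, -0.956, -0.143], [0.0, 0.0, 0.0, 1.0]]
[255.0, 196.6] [242, 178, 27, 37, 752] [[0.525, -0.1423, 0.126], [0.532, -0.1425, 0.148]]
```

View pics/w1.png

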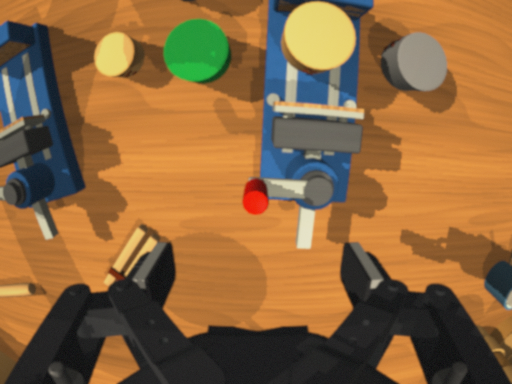

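The wrist view shows the red knob at (255,197), the hub at (319,187) and the box lid at (319,36), with clear space around the knob. It agrees with the two-view fix (0.527, -0.1425).

```bash
python3 -m pendant '[[-0.28,-0.2,3,0,0,0,0],[0,0,3,0,0,0,0],[0,0,3,0,0,0,0],[0,0,3,0,0,0,0],[0,0,0,0,0,0,0]]' 20;  python3 -m pendant '[[0,0,0,0,0,0,1],[0,0,0,0,0,0,1],[0,0,0,0,0,0,1],[0,0,0,0,0,0,1],[0,0,0,0,0,0,1],[0,0,0,0,0,0,1],[0,0,0,0,0,0,1],[0,0,0,0,0,0,1]]' 20
python3 - <<'E'
from h import *
from scipy.spatial.transform import Rotation as R
c=capture("wrist");f=192/np.tan(np.radians(c["fov_y"])/2);T=np.array(c["tool_from_camera"]);Rw=R.from_quat([1,.002,0,0]).as_matrix()
o=np.array([.5298,-.1447,.2309])+Rw@T[:3,3]
def P(x,y,z):
    u,v=x-c["cx"],y-c["cy"];r=np.hypot(u,v);th=r/f
    d=Rw@T[:3,:3]@np.array([np.sin(th)*u/r,-np.sin(th)*v/r,-np.cos(th)]);return (o+d*(z-o[2])/d[2]).round(4)
print("hub",P(319,187,.105),"box",P(319,36,.085),"pad",P(272,108,.0825),P(363,116,.0825))
# geometry plan
h=P(319,187,.105)[:2]
E
```

```text
clock: 2.35
tcp_pos: [0.5202, -0.1442, 0.106]
orientation: [1.0, -0.001, -0.005, -0.001]
force: [-1.0, 0.5, -0.1]
grip_width: 1.002
gripper_force: 0.0
clock: 3.02
tcp_pos: [0.5272, -0.1429, 0.1131]
orientation: [1.0, -0.0, 0.002, -0.001]
force: [-0.8, 3.5, 7.0]
grip_width: 0.251
gripper_force: 21.3
hub [ 0.5281 -0.2031  0.105 ] box [ 0.6743 -0.2034  0.085 ] pad [ 0.601  -0.1583  0.0825] [ 0.5966 -0.2508  0.0825]
```

```bash
python3 -m pendant '[[1.04,0.09,0,0,0,0,1],[1.01,0.27,0,0,0,0,1],[0.95,0.44,0,0,0,0,1],[0,0,0,0,0,0,1]]'; python3 -m pendant '[[0.86,0.6,0,0,0,0,1],[0.74,0.74,0,0,0,0,1],[0.6,0.86,0,0,0,0,1],[0,0,0,0,0,0,1]]'
```

```text
clock: 3.4
tcp_pos: [0.5574, -0.1526, 0.1131]
orientation: [1.0, -0.0, 0.001, 0.0]
force: [-1.7, -1.4, 5.9]
grip_width: 0.25
gripper_force: 21.4
clock: 3.73
tcp_pos: [0.5778, -0.1753, 0.1131]
orientation: [1.0, -0.001, -0.0, 0.001]
force: [-4.0, -2.4, 6.9]
grip_width: 0.25
gripper_force: 21.6
```

```bash
python3 -m pendant '[[0.44,0.95,0,0,0,0,1],[0.27,1.01,0,0,0,0,1],[0.09,1.04,0,0,0,0,1],[-0.09,1.04,0,0,0,0,1],[-0.27,1.01,0,0,0,0,1],[-0.44,0.95,0,0,0,0,1],[0,0,0,0,0,0,1]]'; python3 -m pendant '[[-0.6,0.86,0,0,0,0,1],[-0.74,0.74,0,0,0,0,1],[-0.86,0.6,0,0,0,0,1],[-0.95,0.44,0,0,0,0,1],[-1.01,0.27,0,0,0,0,1],[-1.04,0.09,0,0,0,0,1],[0,0,0,0,0,0,1]]'
python3 - <<'E'
from h import *
a=capture("side");b=capture("scene")
im=np.hstack([cv2.resize(a["frame"][190:330,225:385],None,fx=2.5,fy=2.5,interpolation=3),cv2.resize(b["frame"][160:300,120:280],None,fx=2.5,fy=2.5,interpolation=3)])
cv2.imwrite("pics/d.png",im)
E
```

```text
clock: 4.32
tcp_pos: [0.576, -0.2334, 0.1131]
orientation: [1.0, -0.001, -0.001, -0.001]
force: [-6.2, 3.8, 9.4]
grip_width: 0.248
gripper_force: 21.7
clock: 4.9
tcp_pos: [0.5265, -0.2628, 0.1131]
orientation: [1.0, -0.0, 0.002, -0.001]
force: [-0.0, 5.2, 5.0]
grip_width: 0.254
gripper_force: 21.3
```

View pics/d.png

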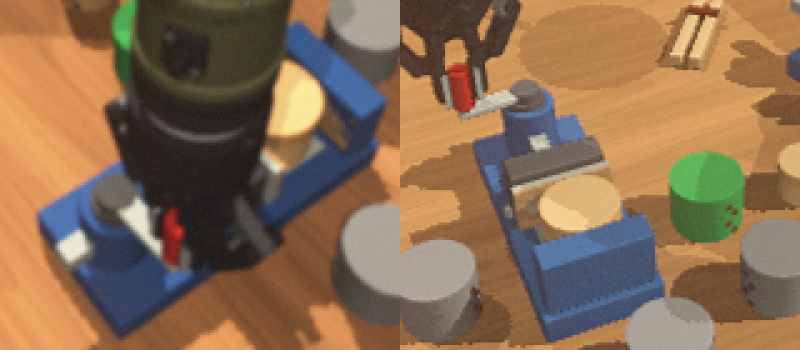

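Both crops show the knob still between the fingers, half a turn on. The pad has closed up behind the box, with a small gap remaining. I'll measure the gap.

```bash
python3 -m pendant '[[-1.04,-0.09,0,0,0,0,1],[-1.01,-0.27,0,0,0,0,1],[0,0,0,0,0,0,1],[0,0,0,0,0,0,1]]'
python3 - <<'E'
from h import *
b=capture("scene")
cv2.imwrite("pics/e.png",cv2.resize(b["frame"][185:300,145:245],None,fx=5,fy=5,interpolation=3))
E
```

```text
clock: 5.33
tcp_pos: [0.5075, -0.2605, 0.1131]
orientation: [1.0, -0.0, 0.002, 0.0]
force: [3.3, 2.9, 7.0]
grip_width: 0.249
gripper_force: 21.4
```

View pics/e.png

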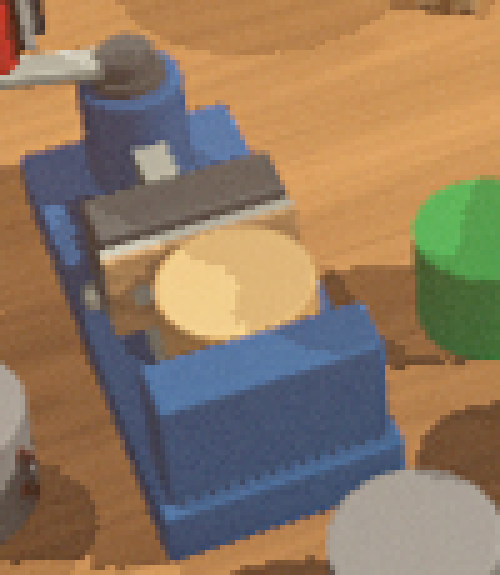

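The lid's centre is at crop (237,283) and the cork face's top edge runs (104,258)-(296,205). The box is nearly touched or just touched.

```bash
python3 - <<'E'
from h import *
b=capture("scene");P=lambda u,v,z:onz(b,145+u/5,185+v/5,z)[:2].round(4)
l,r,x=P(104,258,.0825),P(296,205,.0825),P(237,283,.085)
d=r-l;d/=np.linalg.norm(d);n=np.array([d[1],-d[0]]);n*=np.sign(n[0])
print(l,r,x,"n",n,"pad-box",(x-l)@n,"hub-pad",((l+r)/2-[.5265,-.203])@n,"hub-box",(x-[.5265,-.203])@n)
print([P(u,v,.085) for u,v in((237,227),(237,339),(155,290),(319,275))])
E
python3 -m pendant '[[-0.95,-0.44,0,0,0,0,1],[0,0,0,0,0,0,1],[0,0,0,0,0,0,1]]'; python3 -m pendant '[[-0.86,-0.6,0,0,0,0,1],[0,0,0,0,0,0,1],[0,0,0,0,0,0,1]]'
```

```text
[ 0.6375 -0.251 ] [ 0.6427 -0.1618] [ 0.6813 -0.2046] n [ 0.99830511 -0.05819716] pad-box 0.04102541560594246 hub-pad 0.1136053307252135 hub-box 0.15463074633115598
[array([ 0.6473, -0.1919]), array([ 0.7132, -0.2165]), array([ 0.6695, -0.2379]), array([ 0.6925, -0.1707])]
clock: 5.68
tcp_pos: [0.4988, -0.2572, 0.1131]
orientation: [1.0, -0.0, 0.003, 0.001]
force: [4.1, 1.3, 6.3]
grip_width: 0.248
gripper_force: 21.5
clock: 5.93
tcp_pos: [0.4914, -0.2529, 0.1132]
orientation: [1.0, -0.001, 0.004, 0.003]
force: [6.8, -4.2, 3.3]
grip_width: 0.255
gripper_force: 21.5
```

```bash
python3 -m pendant '[[-0.74,-0.74,0,0,0,0,1],[0,0,0,0,0,0,1],[0,0,0,0,0,0,1]]';  python3 -m pendant '[[0,0,0,0,0,0,1]]'; python3 -m pendant '[[-0.6,-0.86,0,0,0,0,1],[0,0,0,0,0,0,1],[0,0,0,0,0,0,1]]'; python3 -m pendant '[[0,0,0,0,0,0,1]]'
python3 - <<'E'
from h import *
b=capture("scene")
cv2.imwrite("pics/f.png",cv2.resize(b["frame"][185:300,145:245],None,fx=5,fy=5,interpolation=3))
E
```

```text
clock: 6.18
tcp_pos: [0.4855, -0.2513, 0.1132]
orientation: [1.0, -0.002, 0.004, 0.009]
force: [9.4, -18.7, -6.1]
grip_width: 0.251
gripper_force: 23.5
clock: 6.27
tcp_pos: [0.4855, -0.2513, 0.1132]
orientation: [1.0, -0.002, 0.004, 0.009]
force: [8.2, -18.2, -5.4]
grip_width: 0.251
gripper_force: 23.4
clock: 6.52
tcp_pos: [0.4799, -0.2491, 0.1133]
orientation: [1.0, -0.004, 0.004, 0.015]
force: [8.1, -37.3, -12.6]
grip_width: 0.25
gripper_force: 29.9
clock: 6.6
tcp_pos: [0.4799, -0.2491, 0.1133]
orientation: [1.0, -0.004, 0.004, 0.015]
force: [8.1, -36.3, -12.1]
grip_width: 0.249
gripper_force: 29.7
```

View pics/f.png

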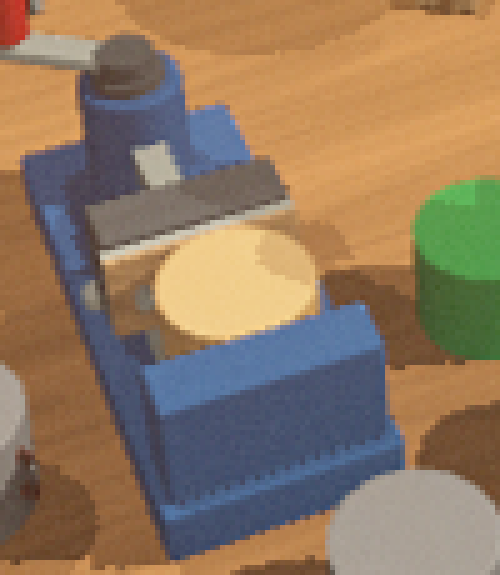

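The pad, box and jaw have closed up. The resistance rose sharply (about 30 N tangential) from a crank angle near 215°, which fits the pad springs being fully pushed in. I'll back off about 12° to leave roughly half compression.

```bash
python3 -m pendant '[[0.6,0.86,0,0,0,0,1],[0.74,0.74,0,0,0,0,1],[0,0,0,0,0,0,1],[0,0,0,0,0,0,1]]'; python3 -m pendant '[[0.86,0.6,0,0,0,0,1],[0,0,0,0,0,0,1],[0,0,0,0,0,0,1]]'
```

```text
clock: 6.98
tcp_pos: [0.4894, -0.2559, 0.1131]
orientation: [1.0, -0.002, 0.001, 0.005]
force: [0.9, -11.0, 4.4]
grip_width: 0.248
gripper_force: 22.5
clock: 7.23
tcp_pos: [0.4973, -0.2594, 0.113]
orientation: [1.0, -0.001, 0.001, 0.003]
force: [0.7, -5.3, 7.7]
grip_width: 0.246
gripper_force: 22.2
```

```bash
python3 -m pendant '[[0,0,0,0,0,0,0.4],[0,0,0,0,0,0,0],[0,0,0,0,0,0,0],[0,0,0,0,0,0,0],[0,0,0,0,0,0,0],[0,0,0,0,0,0,0]]';python3 -m pendant '[[0,0,-2,0,0,0,0],[0,0,-3,0,0,0,0],[0,0,-3,0,0,0,0],[0,0,-3,0,0,0,0],[0,0,0,0,0,0,0],[0,0,0,0,0,0,0]]'
python3 - <<'E'
from h import *
from scipy.spatial.transform import Rotation as R
s=read_state();c=capture("wrist");b=capture("scene");sd=capture("side")
cv2.imwrite("pics/g.png",np.hstack([cv2.resize(c["frame"][0:250,200:400],(400,500),interpolation=3),cv2.resize(b["frame"][175:300,145:245],(400,500),interpolation=3)]))
f=192/np.tan(np.radians(c["fov_y"])/2);T=np.array(c["tool_from_camera"]);Rw=R.from_quat(s["orientation"]).as_matrix();o=s["tcp_pos"]+Rw@T[:3,3]
for p,st in blobs(c,RED,120,60,60):
    u,v=p[0]-c["cx"],p[1]-c["cy"];r=np.hypot(u,v);th=r/f
    d=Rw@T[:3,:3]@np.array([np.sin(th)*u/r,-np.sin(th)*v/r,-np.cos(th)]);print(p,st,(o+d*(.126-o[2])/d[2]).round(4),(o+d*(.148-o[2])/d[2]).round(4))
for p,st in blobs(b,RED,120,60,60): print("scene",p,onz(b,*p,.126).round(4))
E
```

```text
clock: 7.73
tcp_pos: [0.4955, -0.2558, 0.111]
orientation: [1.0, -0.0, -0.0, -0.0]
force: [-0.3, -0.6, 0.2]
grip_width: 1.001
gripper_force: 0.0
clock: 8.23
tcp_pos: [0.4972, -0.2567, 0.2233]
orientation: [1.0, -0.001, 0.002, 0.001]
force: [0.6, 0.5, -0.7]
grip_width: 1.003
gripper_force: 0.0
[260.5, 188.0] [248, 169, 27, 38, 790] [ 0.5028 -0.2592  0.126 ] [ 0.5091 -0.259   0.148 ]
scene [317.5, 145.0] [0.5158 0.229  0.126 ]
scene [143.0, 189.0] [ 0.5018 -0.2586  0.126 ]
```

View pics/g.png

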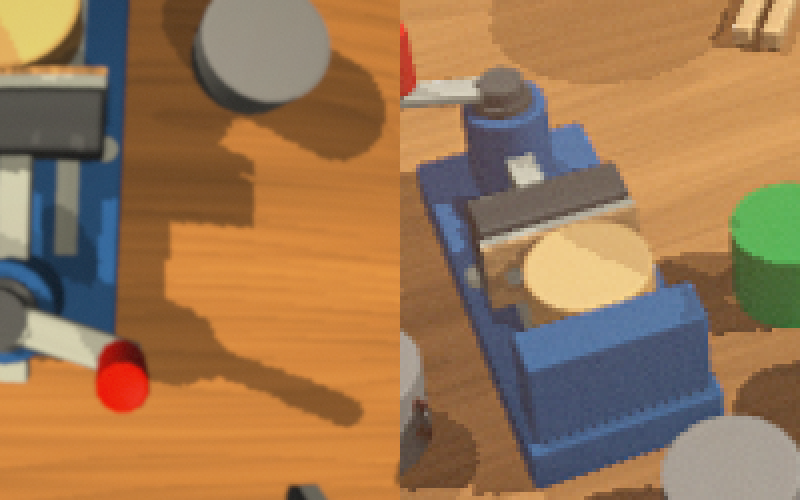

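The wrist reading and the scene image both put the knob at (0.502,-0.259), so the crank stands near 204°. The spare knob hasn't moved. For a final check of the pad's spring compression, I'll view the vise from the same pose as the first wrist picture.

```bash
python3 -m pendant '[[1.1,-2.8,0,0,0,0,0],[1.1,-2.8,0,0,0,0,0],[1.1,-2.8,0,0,0,0,0],[0,-2.8,-0.7,0,0,0,0],[0,0,0,0,0,0,0],[0,0,0,0,0,0,0]]'
python3 - <<'E'
from h import *
c=capture("wrist");w=cv2.imread("pics/w1.png")
print(read_state()["tcp_pos"])
cv2.imwrite("pics/i.png",np.hstack([cv2.resize(x[0:140,255:385],(400,431),interpolation=3) for x in(w,c["frame"])]))
E
```

```text
clock: 8.88
tcp_pos: [0.5283, -0.1427, 0.227]
orientation: [1.0, 0.001, -0.001, -0.0]
force: [0.0, -0.7, 0.1]
grip_width: 1.0
gripper_force: 0.0
[ 0.52829441 -0.14367933  0.22706485]
```

View pics/i.png

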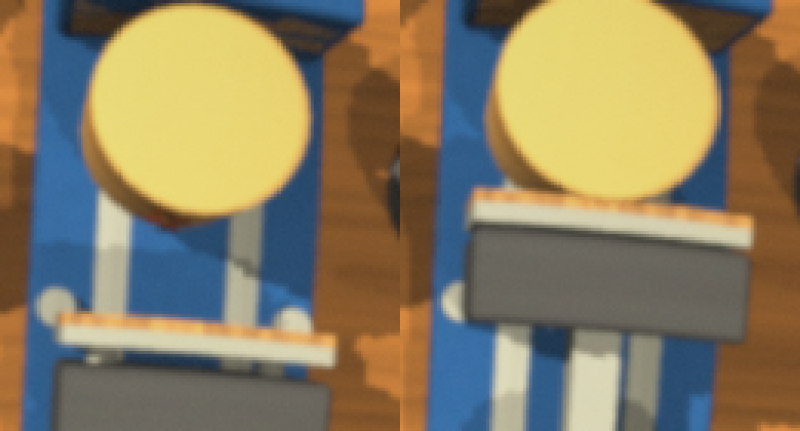

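Left is before, right is now. The gap between pad plate and jaw block (about 20 px at first) has mostly closed, so the springs are pushed in. The cork touches the box, which has moved home to the fixed jaw and stands upright. The hand is well clear.

```bash
python3 -c "
from bench import job_done
print(job_done())"
```

```text
the job is handed in; nothing more can be done
None
```

The job is handed in: the loaded vise is closed on the box, which stands upright against the fixed jaw with the pad springs visibly pushed in; the crank is released and the empty vise's knob has not moved, but the system returned no verdict.

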